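# Stir the wash balls and hang the tools in the gaps

## Robot

A 6-joint arm with a two-finger parallel gripper is mounted at the origin on the work surface. World frame = base frame: x ahead of the robot, y to its left, z up, the work surface at z = 0. Lengths are in m, angles in rad, forces in N, time in s.
With the tool pointing down it reaches from about 0.225 to 0.875 m from the base axis. Payload 3.4 kg.
Tool frame: the origin (TCP) lies at the very end of the fingers, on their centre line; the grasp point (between the pads) lies 19 mm behind it; z points along the fingers, y is the line along which they close (so a half turn about z gives the same grasp; the last joint's range is limited). The gripper opens to 85 mm and grips with 20 to 120 N. Pads are 22 mm wide; open, the fingers measure 114 mm over their backs; the gripper's body (76 mm by 85 mm) begins 54 mm behind the grasp point. The pads swing forward as they close: fully open they stand 13 mm farther back than shut.
Start: joints at [1.217, 0.276, 1.505, -0, 1.361, -0.121], TCP at [0.133, 0.56, 0.231] pointing down, gripper open.
Joint ranges: [-2.89, 2.89], [-0.75, 2.08], [0.22, 2.7], [-1.18, 4.32], [0.11, 2.71], [-2.7, 2.7]. Speed limits (rad/s): [2.57, 2.57, 3.14, 3.14, 3.14, 3.14].

## Interface

Orientations are given as a unit quaternion [w, x, y, z].
In Python, from rig import readout, vision, manip gives the robot as it stands.
- The arm moves only by the shell command python3 -m handwheel 'ROWS' [FORCE]. ROWS is JSON, a list of rows, each a list of 3 entries, a list of its own where there are three numbers: the shift along the tool's x, y, z in mm, then the turn, a rotation vector about the tool's x, y, z in units of 6 degrees (1.0 is 6 degrees), then the closure, from -1 (fully open) to 1 (shut), so that 0 is half open. A call has 1 to 20 rows; each row shifts and turns the commanded pose from where the row before left it, along the tool's axes as they then stand; what a row does not reach is not made up. A row lasts 1/8 s, in which the tool goes at most 62.5 mm and 10.7 degrees, less where a joint would pass 70% of its speed; a pose out of reach is approached as far as the arm can. A call is refused whole if a number of a shift passes 62.5 or a number of a turn 1, either way. A call with a gripper value outside its range is refused whole. The fingers move at their own pace and stop on an object; FORCE is the grip in N (left out, the last holds). Time passes only in rows, so rows that do not move let the fingers close. It gives the time, the measured TCP pose, the force, the opening and the grip force at its end, in the units of the state.
- readout.get_state(): the state, without advancing time (a new reading comes with each control period).
- vision.get_image(name): name is "scene" or "top" or "wrist"; returns the picture (384x512x3 uint8, blue, green, red); there is no depth.
- vision.camera_params(name): a dict with "intrinsics" (3x3 intrinsics, pixels), "dist" ([k1, k2, p1, p2, k3] as OpenCV has them; the pictures are not rectified), "rvec" (rotation vector, rad) and "tvec" (3), from world to camera coordinates, as OpenCV has them; the wrist camera has in their place "hand_eye" (4x4, takes a point from camera to tool coordinates, whose origin is the TCP and whose axes are the flange's). Camera axes: x right, y down, z forward; pixel columns grow to the right and rows downward; lengths in m; the calibration is good to about 2 mm. A picture is of the moment at which its call begins: read the wrist's pose just before it. camera_params takes no time and is no camera call.
- manip.sign_off(): hands the job in; it is judged then, once.
The state is a dict: "clock": time; "qpos": joint angles; "qd": joint speeds; "effort": joint torques, N m; "position": TCP position; "ee_rot": TCP orientation; "contact_force": force on the tool from outside, world axes, zero at the start; "moment": the same for the moment, N m; "width": finger opening in m; "gripper_force": force on a finger pad.
Only numpy, scipy, OpenCV 4.12 (cv2) and the standard library are available. Lean on these libraries where they do the work, as an engineer would, in place of code of your own. Each camera call takes 0.05 s, during which the arm holds its last target. There are 200 camera calls.

## Task

Finish topping up the wash-ball tub: take the orange stirrer out of its stand and stir the balls with its foot near the tub's floor, two full wide turns anticlockwise as seen from above (about halfway between middle and wall), so that the balls get moved about but stay in the tub. Then hang the stirrer and every coloured ladle standing on the bench on the steel rail, each lowered into its own free gap between the tools already hanging there, without shifting or knocking those off, and leave the white bottle where it is.

Things in the scene. Friction and masses are not known exactly. Their poses are not given: they have to be found in the camera images.
- rail: Steel tool rail fixed to the bench. Origin on the bench below its middle, z up, y along the bar, +x away from the robot (yaw within 0.05). Bar 14 mm diameter, 680 mm long, on posts at y = +-330 mm. Tools already hang on it at five places with four free gaps between them, free hook tip on the +x side, handle leg on the robot's side.
- rail_mid (a point): Middle of the bar's centre line, 245 mm above the bench. To hang a tool, bring it in from the robot's side with its hook tip leading, raised at least 45 mm above its hung height so that the tip clears the bar, then lower it. A hung tool's origin is 77 mm above the bench.
- hung_0: White ladle already hanging on the rail (number 0 of 0 to 4 from -y to +y, about 140 mm apart); same hook, tab and 220 mm length as the loose ladles, head 56 mm diameter, 45 mm high. Origin: centre of the head's underside, z up. Loose: it slides and swings if touched, and must stay hanging where it is.
- hung_1: Light wood round scrubbing brush already hanging on the rail (number 1 of 0 to 4 from -y to +y, about 140 mm apart); same hook, tab and 220 mm length as the loose ladles, head 56 mm diameter, 45 mm high. Origin: centre of the head's underside, z up. Loose: it slides and swings if touched, and must stay hanging where it is.
- hung_2: White ladle already hanging on the rail (number 2 of 0 to 4 from -y to +y, about 140 mm apart); same hook, tab and 220 mm length as the loose ladles, head 56 mm diameter, 45 mm high. Origin: centre of the head's underside, z up. Loose: it slides and swings if touched, and must stay hanging where it is.
- hung_3: Light wood round scrubbing brush already hanging on the rail (number 3 of 0 to 4 from -y to +y, about 140 mm apart); same hook, tab and 220 mm length as the loose ladles, head 56 mm diameter, 45 mm high. Origin: centre of the head's underside, z up. Loose: it slides and swings if touched, and must stay hanging where it is.
- hung_4: White ladle already hanging on the rail (number 4 of 0 to 4 from -y to +y, about 140 mm apart); same hook, tab and 220 mm length as the loose ladles, head 56 mm diameter, 45 mm high. Origin: centre of the head's underside, z up. Loose: it slides and swings if touched, and must stay hanging where it is.
- ladle_blue: Blue dosing ladle, 220 mm tall, 140 g, standing on its flat cup (56 mm diameter, 45 mm high). Origin: centre of the cup's underside, z up, x towards the free hook tip. Hook and grip tab are the same, in the same place in this frame, as the stirrer's (see its points); strap handle at x = -26 mm above the cup, 16 mm wide. May be absent (None).
- ladle_green: Green dosing ladle, 220 mm tall, 140 g, standing on its flat cup (56 mm diameter, 45 mm high). Origin: centre of the cup's underside, z up, x towards the free hook tip. Hook and grip tab are the same, in the same place in this frame, as the stirrer's (see its points); strap handle at x = -26 mm above the cup, 16 mm wide. May be absent (None).
- ladle_yellow: Yellow dosing ladle, 220 mm tall, 140 g, standing on its flat cup (56 mm diameter, 45 mm high). Origin: centre of the cup's underside, z up, x towards the free hook tip. Hook and grip tab are the same, in the same place in this frame, as the stirrer's (see its points); strap handle at x = -26 mm above the cup, 16 mm wide. May be absent (None).
- stirrer: Orange stirring stick with a steel strap handle (4 by 16 mm), 220 mm tall, 130 g, standing upright in its ring stand at the start. Round foot 36 mm diameter, 50 mm high. Origin: centre of the foot's underside, z up, x towards the free hook tip.
- stirrer_crown (a point): Crown of the stirrer's hook, 180 mm above its origin. The hook is an inverted V open downwards: handle leg at x = -17 mm, free tip at x = +17 mm reaching down to z = 136 mm, 30 mm clear between the legs, strap 16 mm wide in y. When hung, the bar's centre lies 168 mm above the tool's origin.
- stirrer_tab (a point): Middle of the stirrer's grip tab, 200 mm above its origin: an upright tab 16 mm (x) by 22 mm (y) standing on the crown from z = 178 to 220 mm. Pinch it from above across its x faces: then the fingers stay clear of the hanging neighbours.
- stand: White ceramic ring stand fixed to the bench, 58 mm outer and 46 mm inner diameter, 35 mm high, open at the bottom. Origin: centre of its underside. It holds the stirrer at the start.
- tub: Grey round open tub fixed to the bench, 85 mm high, outer radius 83 mm at the foot and 90 mm at the rim, wall 4 mm, inner floor 5 mm above the bench. Origin: centre of its underside; axes along the world's. Holds five loose wash balls, left free in the middle at the start.
- ball_0_center (a point): Centre of a wash ball (40 mm diameter, 30 g) lying in the tub.
- ball_1_center (a point): Centre of a wash ball (40 mm diameter, 30 g) lying in the tub.
- ball_2_center (a point): Centre of a wash ball (40 mm diameter, 30 g) lying in the tub.
- ball_3_center (a point): Centre of a wash ball (40 mm diameter, 30 g) lying in the tub.
- ball_4_center (a point): Centre of a wash ball (40 mm diameter, 30 g) lying in the tub.
- softener: White bottle with a blue cap, 68 mm diameter, 190 mm tall, a bystander. Origin: centre of its underside.
Not all that is in view belongs to the job. Leave any purple look-alike of the part that bears ball_0_center alone.

How it is judged:
On the way, in this order (a step that is already met when the one before it is completed fails the run):
1. the stirrer's foot is low in the tub, out towards its far side (+x) (x of stirrer in the frame of tub above 0.018 m and y of stirrer in the frame of tub between -0.015 and 0.015 m and z of stirrer in the frame of tub below 0.035 m and horizontal distance between stirrer and tub below 0.075 m).
2. the stirrer's foot is low in the tub, out towards its left side (+y) (y of stirrer in the frame of tub above 0.018 m and x of stirrer in the frame of tub between -0.015 and 0.015 m and z of stirrer in the frame of tub below 0.035 m and horizontal distance between stirrer and tub below 0.075 m).
3. the stirrer's foot is low in the tub, out towards its near side (-x) (x of stirrer in the frame of tub below -0.018 m and y of stirrer in the frame of tub between -0.015 and 0.015 m and z of stirrer in the frame of tub below 0.035 m and horizontal distance between stirrer and tub below 0.075 m).
4. the stirrer's foot is low in the tub, out towards its right side (-y) (y of stirrer in the frame of tub below -0.018 m and x of stirrer in the frame of tub between -0.015 and 0.015 m and z of stirrer in the frame of tub below 0.035 m and horizontal distance between stirrer and tub below 0.075 m).
5. the stirrer's foot is low in the tub, out towards its far side (+x) again, closing the turn (all of step 1).
At the end, for the whole second after the job is handed in: Stirrer and all present ladles hang at rest on the rail between the outermost neighbours (height within 15 mm, tilt under 0.3 rad); neighbours hang within 25 mm of their start; all balls in the tub, at least two moved over 20 mm; bottle moved under 30 mm (z of ladle_blue in the frame of rail between 0.062 and 0.092 m and x of ladle_blue in the frame of rail between -0.035 and 0.035 m and y of ladle_blue in the frame of rail between -0.26 and 0.26 m and angle between each of ladle_blue, ladle_green, ladle_yellow, stirrer's own z axis and vertical below 0.3 rad and linear speed of each of ladle_blue, ladle_green, ladle_yellow, stirrer below 0.08 m/s and contact force between each of ladle_blue, ladle_green, ladle_yellow, stirrer and rail above 0.2 N and z of ladle_green in the frame of rail between 0.062 and 0.092 m and x of ladle_green in the frame of rail between -0.035 and 0.035 m and y of ladle_green in the frame of rail between -0.26 and 0.26 m and z of ladle_yellow in the frame of rail between 0.062 and 0.092 m and x of ladle_yellow in the frame of rail between -0.035 and 0.035 m and y of ladle_yellow in the frame of rail between -0.26 and 0.26 m and z of stirrer in the frame of rail between 0.062 and 0.092 m and x of stirrer in the frame of rail between -0.035 and 0.035 m and y of stirrer in the frame of rail between -0.26 and 0.26 m and distance of each of hung_0, hung_1, hung_2, hung_3, hung_4 from where it was at the start of the episode below 0.025 m and height (world z) of each of hung_0, hung_1, hung_2, hung_3, hung_4 above 0.06 m and horizontal distance between each of ball_0_center, ball_1_center, ball_2_center, ball_3_center, ball_4_center and tub below 0.085 m and height (world z) of each of ball_0_center, ball_1_center, ball_2_center, ball_3_center, ball_4_center below 0.085 m and (distance of each of ball_0_center, ball_1_center from where it was at the start of the episode above 0.02 m or distance of each of ball_0_center, ball_2_center from where it was at the start of the episode above 0.02 m or distance of each of ball_0_center, ball_3_center from where it was at the start of the episode above 0.02 m or distance of each of ball_0_center, ball_4_center from where it was at the start of the episode above 0.02 m or distance of each of ball_1_center, ball_2_center from where it was at the start of the episode above 0.02 m or distance of each of ball_1_center, ball_3_center from where it was at the start of the episode above 0.02 m or distance of each of ball_1_center, ball_4_center from where it was at the start of the episode above 0.02 m or distance of each of ball_2_center, ball_3_center from where it was at the start of the episode above 0.02 m or distance of each of ball_2_center, ball_4_center from where it was at the start of the episode above 0.02 m or distance of each of ball_3_center, ball_4_center from where it was at the start of the episode above 0.02 m) and distance of softener from where it was at the start of the episode below 0.03 m); the robot touches nothing.
It fails at once if a neighbour is knocked off the rail (height (world z) of any of hung_0, hung_1, hung_2, hung_3, hung_4 below 0.045 m).
It fails at once if a ball leaves the tub (horizontal distance between any of ball_0_center, ball_1_center, ball_2_center, ball_3_center, ball_4_center and tub above 0.11 m).
Of ladle_blue, ladle_green, ladle_yellow only 1 to 3 are there at a start; the rules pass over those that are not, and their reading is None.
At some moment in a run one of ladle_blue, ladle_green, ladle_yellow may be knocked a few centimetres aside while the robot is not near it.
It also fails if it takes over 210 s, if anything falls off the work surface, if the arm or the gripper's body presses on something with over 40 N, if the wrist force passes 120 N, or if a joint passes its speed limit or range.

## Working session

There is one attempt and no reset: what is moved stays moved. The work goes in short steps, Python scripts to look and compute and a shell command to move; the robot and the scene stay as the last step left them, time stands still between calls to the robot, and variables do not carry over. Pictures are saved under pics/ and viewed, at most 14 in all, crops included, and the job is handed in when it is done.

```bash
mkdir -p pics; ls
python3 - <<'E'
from rig import readout, vision, manip
import cv2, numpy as np
for n in ("scene","top"):
    cv2.imwrite(f"pics/{n}0.png",cv2.resize(vision.get_image(n),(800,600),interpolation=cv2.INTER_CUBIC))
    p=vision.camera_params(n);print(n,{k:np.round(np.array(v),3).tolist() for k,v in p.items()})
p=vision.camera_params("wrist");print({k:np.round(np.array(v),3).tolist() for k,v in p.items()})
print(readout.get_state())
E
```

```text
pics
scene {'intrinsics': [[472.307, 0.0, 248.12], [0.0, 472.307, 190.911], [0.0, 0.0, 1.0]], 'dist': [-0.163, 0.0, 0.0, 0.0, 0.0], 'rvec': [0.335, 2.923, -0.904], 'tvec': [0.517, 0.0, 1.42]}
top {'intrinsics': [[434.631, 0.0, 252.327], [0.0, 434.631, 192.854], [0.0, 0.0, 1.0]], 'dist': [-0.061, 0.0, 0.0, 0.0, 0.0], 'rvec': [2.181, -2.147, 0.166], 'tvec': [-0.053, 0.548, 1.443]}
{'intrinsics': [[280.087, 0.0, 259.13], [0.0, 280.087, 191.68], [0.0, 0.0, 1.0]], 'dist': [-0.033, 0.0, 0.0, 0.0, 0.0], 'hand_eye': [[0.001, -0.958, -0.285, 0.073], [1.0, 0.001, -0.001, -0.002], [0.001, -0.285, 0.958, -0.142], [0.0, 0.0, 0.0, 1.0]]}
{'clock': 0.1, 'qpos': array([ 1.21695241e+00,  2.76544678e-01,  1.50598279e+00,  2.02256782e-05,
        1.36070508e+00, -1.20986218e-01]), 'qd': array([ 0.00108494, -0.00202176, -0.00333878,  0.00021908,  0.00016315,
       -0.00070938]), 'effort': array([ 1.47141865e-03, -4.17700624e+01, -2.46405011e+01, -1.74844577e-04,
        5.92255892e-03,  9.75707621e-06]), 'position': array([0.13251706, 0.55905081, 0.2305283 ]), 'ee_rot': array([-2.02455699e-04,  1.16168045e-01,  9.93229235e-01, -7.94621874e-04]), 'contact_force': array([ 0.71775171,  0.07637797, -0.29260039]), 'moment': array([ 0.00853631,  0.01676248, -0.04725497]), 'gripper_force': 0.0, 'width': 0.08553847216693257}
```

View pics/scene0.png

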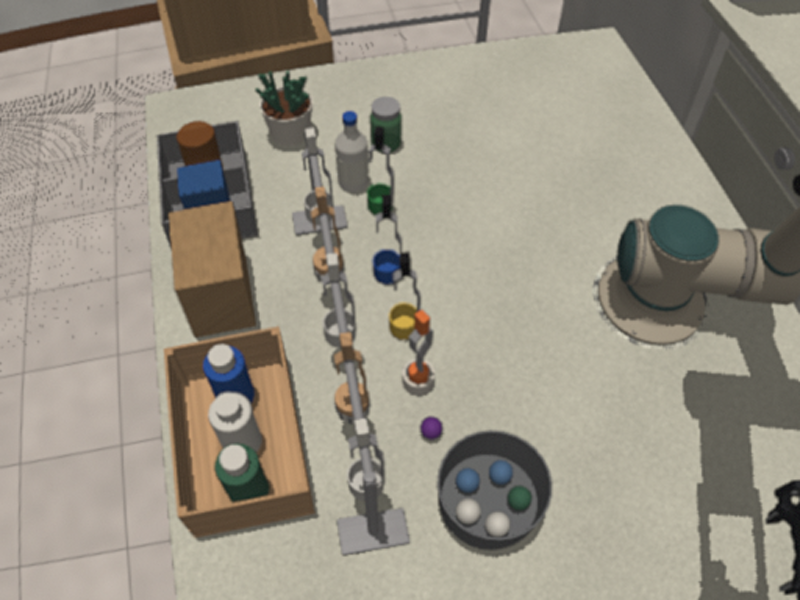

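View pics/top0.png

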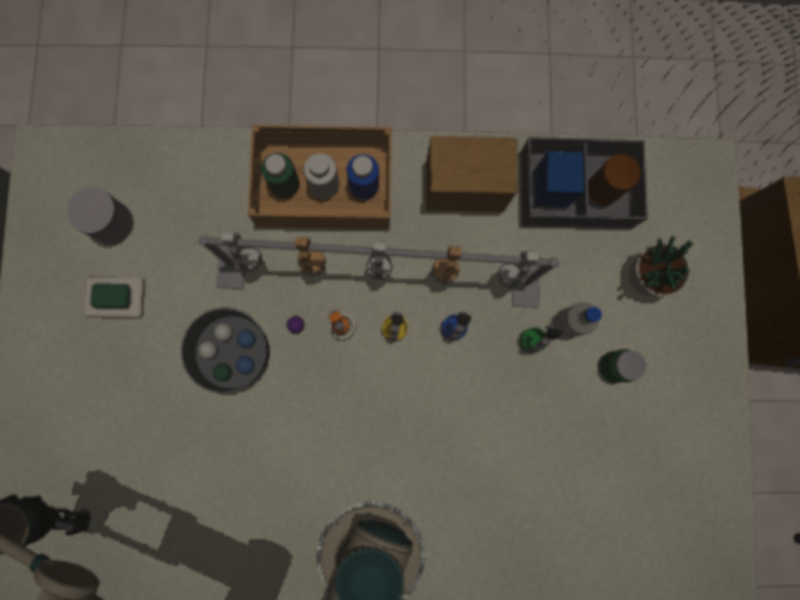

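Scene: the purple ball (scene 431,428; top 296,324) is a lookalike outside the tub, so I leave it. The orange stirrer in its stand is at top (342,325). Three ladles stand on the bench: yellow (395,326), blue (456,325) and green (533,340). The tub is at (226,350). I'll measure these from colour masks in both views.

```bash
cat > h.py <<'E'
from rig import readout, vision
import cv2, numpy as np
from scipy.spatial.transform import Rotation as R
def cam(n,st=None):
    p=vision.camera_params(n); K=np.array(p["intrinsics"]);d=np.array(p["dist"])
    if n=="wrist":
        st=st or readout.get_state(); w,x,y,z=st["ee_rot"]
        T=np.eye(4);T[:3,:3]=R.from_quat([x,y,z,w]).as_matrix();T[:3,3]=st["position"]
        M=T@np.array(p["hand_eye"]); return K,d,M[:3,:3],M[:3,3]
    Rm=cv2.Rodrigues(np.array(p["rvec"]))[0]; return K,d,Rm.T,-Rm.T@np.array(p["tvec"]).ravel()
def ray(c,uv):
    K,d,Rw,o=c; q=cv2.undistortPoints(np.array([[uv]],float),K,d).ravel()
    v=Rw@np.array([q[0],q[1],1]); return o,v/np.linalg.norm(v)
def onz(c,uv,z):
    o,v=ray(c,uv); return o+v*(z-o[2])/v[2]
def tri(c1,a,c2,b):
    o1,v1=ray(c1,a);o2,v2=ray(c2,b)
    s=np.linalg.lstsq(np.c_[v1,-v2],o2-o1,rcond=None)[0]
    p,q=o1+s[0]*v1,o2+s[1]*v2; return (p+q)/2,np.linalg.norm(p-q)
def proj(c,P):
    K,d,Rw,o=c; Rc=Rw.T
    return cv2.projectPoints(np.array([P],float),cv2.Rodrigues(Rc)[0],-Rc@o,K,d)[0].ravel()
def blobs(img,lo,hi,amin=15,box=None):
    m=cv2.inRange(cv2.cvtColor(img,cv2.COLOR_BGR2HSV),np.array(lo),np.array(hi))
    n,l,s,c=cv2.connectedComponentsWithStats(m)
    r=[(c[i].round(1).tolist(),s[i].tolist()) for i in range(1,n) if s[i][4]>=amin]
    if box: r=[b for b in r if box[0]<b[0][0]<box[2] and box[1]<b[0][1]<box[3]]
    return r
E
python3 - <<'E'
from h import *
cs,ct=cam("scene"),cam("top"); print("cams",cs[3].round(3),ct[3].round(3))
I={n:vision.get_image(n) for n in("scene","top")}
for n in I: cv2.imwrite(f"pics/raw_{n}.png",I[n])
rg={"orange":([3,170,90],[13,255,255]),"yellow":([20,130,60],[32,255,255]),"blue":([105,130,40],[125,255,255]),"green":([50,130,30],[80,255,255]),"black":([0,0,0],[180,120,38]),"purple":([130,90,30],[160,255,255])}
box={"scene":(200,60,370,360),"top":(110,140,420,260)}
for k,(lo,hi) in rg.items():
    for n in I: print(k,n,blobs(I[n],lo,hi,8,box[n]))
t=I["top"][140:260,110:410]; s=I["scene"][60:360,180:370]
cv2.imwrite("pics/ct.png",cv2.resize(t,None,fx=2.66,fy=2.66,interpolation=cv2.INTER_CUBIC)*1)
cv2.imwrite("pics/cs.png",cv2.resize(s,None,fx=2,fy=2,interpolation=cv2.INTER_CUBIC))
E
```

```text
cams [0.681 0.665 1.175] [ 0.356 -0.013  1.503]
orange scene [([269.2, 205.6], [265, 199, 9, 14, 90]), ([266.8, 239.1], [262, 233, 12, 12, 81])]
orange top [([216.7, 204.4], [212, 200, 11, 12, 40])]
yellow scene [([257.2, 204.9], [250, 195, 16, 22, 282])]
yellow top [([247.5, 208.9], [245, 203, 6, 13, 59]), ([257.1, 210.7], [255, 205, 5, 12, 43])]
blue scene [([223.4, 75.3], [220, 72, 8, 8, 54]), ([246.8, 169.7], [240, 161, 17, 20, 248])]
blue top [([379.2, 200.9], [375, 197, 9, 9, 60]), ([288.0, 206.1], [284, 203, 9, 9, 45])]
green scene [([244.8, 120.5], [241, 119, 8, 5, 19]), ([239.6, 127.6], [236, 120, 9, 16, 89])]
green top [([340.4, 215.0], [335, 212, 11, 9, 52])]
black scene [([242.2, 88.1], [239, 82, 7, 14, 77]), ([247.1, 131.6], [245, 125, 5, 14, 62]), ([258.8, 169.0], [256, 163, 6, 13, 62])]
black top [([141.3, 162.9], [135, 158, 13, 12, 28]), ([343.6, 175.0], [338, 171, 12, 10, 27]), ([128.8, 220.5], [118, 199, 39, 51, 430]), ([296.0, 204.2], [293, 201, 7, 7, 36]), ([253.7, 204.3], [252, 202, 5, 6, 22]), ([352.7, 213.1], [345, 210, 14, 7, 59]), ([338.6, 223.6], [336, 223, 6, 2, 9]), ([389.4, 235.3], [384, 226, 13, 19, 157])]
purple scene [([275.6, 273.5], [270, 267, 12, 14, 135])]
purple top [([188.7, 207.4], [184, 203, 10, 10, 69])]
```

View pics/ct.png

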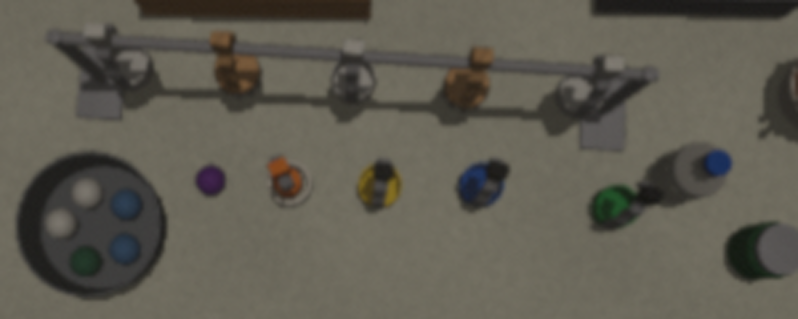

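Top crop: five hung tabs on the bar at crop (97,33), (222,40), (353,47), (481,56) and (610,65). The stirrer tab is at (278,165), and the black ladle tabs are at (383,170), (497,168) and (650,193). The tub centre is about (92,224), with five balls in a ring and the middle free.

Run:
```python
from h import *
cs,ct=cam("scene"),cam("top")
for n,a,b in [("stir",(269.2,205.6),(214.5,202.5)),("yel",(258.8,169),(253.9,204.3)),("blue",(247.1,131.6),(296,204)),("green",(242.2,88.1),(353,213))]:
    P,e=tri(cs,a,ct,b);print(n,"tab tri",P.round(3),round(e,4),"onz.21",onz(ct,b,.21).round(3)[:2])
f=lambda u,v:(u/2.66+110,v/2.66+140)
for n,p,z in [("stand",(291,188),.035),("yelcup",(379,187),.045),("bluecup",(482,186),.045),("greencup",(612,206),.045),("tub rim",(92,224),.085),("barL",(52,37),.245),("barR",(652,74),.245)]+[(f"h{4-i}",q,.297) for i,q in enumerate([(97,31),(222,39),(353,46),(482,54),(611,63)])]+[("bottlecap",(717,163),.19)]:
    print(n,onz(ct,f(*p),z).round(3)[:2])
for p in [(88,193),(60,223),(86,261),(125,249),(126,205)]: print("ball",onz(ct,f(*p),.03).round(3)[:2])
```

```text
stir tab tri [0.495 0.072 0.205] 0.0013 onz.21 [0.495 0.072]
yel tab tri [ 0.492 -0.046  0.199] 0.0015 onz.21 [ 0.491 -0.046]
blue tab tri [ 0.494 -0.173  0.206] 0.0019 onz.21 [ 0.494 -0.172]
green tab tri [ 0.469 -0.346  0.203] 0.0027 onz.21 [ 0.47  -0.345]
stand [0.486 0.066]
yelcup [ 0.488 -0.046]
bluecup [ 0.492 -0.176]
greencup [ 0.469 -0.343]
tub rim [0.433 0.306]
barL [0.631 0.324]
barR [ 0.602 -0.344]
h4 [0.627 0.262]
h3 [0.62  0.129]
h2 [ 0.615 -0.01 ]
h1 [ 0.609 -0.148]
h0 [ 0.602 -0.286]
bottlecap [ 0.509 -0.433]
ball [0.476 0.325]
ball [0.437 0.359]
ball [0.389 0.324]
ball [0.405 0.275]
ball [0.461 0.276]
```

```bash
python3 -m handwheel '[[[0,0,-15],[0,0,1],-1],[[0,0,-15],[0,0,1],-1],[[0,0,-15],[0,0,1],-1],[[0,0,-15],[0,0,1],-1],[[0,0,-15],[0,0,1],-1],[[0,0,-15],[0,0,1],-1],[[0,0,-15],[0,0,1],-1],[[0,0,-15],[0,0,1],-1],[[0,0,-15],[0,0,1],-1],[[0,0,-15],[0,0,1],-1],[[0,0,-15],[0,0,1],-1],[[0,0,-15],[0,0,1],-1],[[0,0,0],[0,0,0.77],-1]]' 80
python3 -m handwheel '[[[-40,30,0],[0,0,0],-1],[[-40,30,0],[0,0,0],-1],[[-40,30,0],[0,0,0],-1],[[-40,30,0],[0,0,0],-1],[[-40,30,0],[0,0,0],-1],[[-40,30,0],[0,0,0],-1],[[-40,30,0],[0,0,0],-1],[[-40,30,0],[0,0,0],-1],[[-40,30,0],[0,0,0],-1],[[-40,30,0],[0,0,0],-1],[[-40,30,0],[0,0,0],-1],[[-48,33,0],[0,0,0],-1],[[0,0,0],[0,0,0],-1],[[0,0,0],[0,0,0],-1]]'
python3 - <<'E'
from h import *
st=readout.get_state();print(st["position"].round(4),st["ee_rot"].round(4))
im=vision.get_image("wrist");cv2.imwrite("pics/w0.png",im)
cv2.imwrite("pics/w0v.png",cv2.resize(im,(800,600),interpolation=cv2.INTER_CUBIC))
c=cam("wrist",st)
for P in [(.495,.072,.2),(.492,-.046,.2),(.494,-.173,.2)]: print(proj(c,P).round(1))
E
```

```text
clock: 1.82
position: [0.1328, 0.5599, 0.4125]
ee_rot: [-0.0, 0.708, 0.706, 0.001]
contact_force: [-0.6, -0.2, 0.2]
width: 0.0856
gripper_force: 0.0
clock: 3.58
position: [0.4957, 0.072, 0.411]
ee_rot: [-0.001, 0.707, 0.707, -0.0]
contact_force: [-0.4, -0.2, -0.5]
width: 0.0853
gripper_force: 0.0
[0.4957 0.072  0.411 ] [-8.000e-04  7.070e-01  7.072e-01 -1.000e-04]
[259.3 165.9]
[257.1 248.8]
[258.5 322.7]
```

View pics/w0v.png

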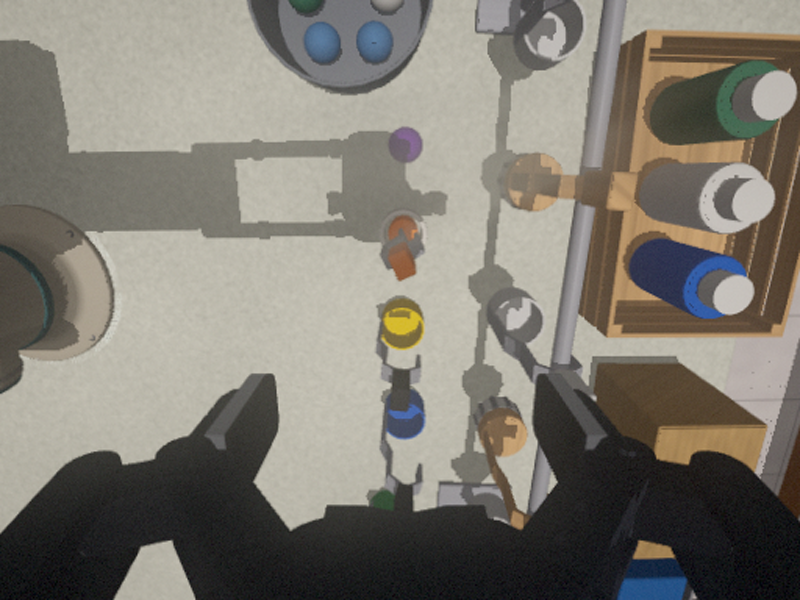

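Wrist view: the stirrer's tab is at (402,264), as predicted, and turned slightly. Yellow and blue hooks are on the +x side with their straps at the image left (-x). Purple (405,144) is the stray ball. Candidates for the stirrer: the only orange tab with a strap and foot in the white ring is this one. I'll confirm that and read the yaw in an enlarged crop.

Run:
```python
from h import *
im=cv2.imread("pics/w0.png")
cv2.imwrite("pics/w0c.png",cv2.resize(im[125:290,225:300],None,fx=3.6,fy=3.6,interpolation=cv2.INTER_CUBIC))
```

```text
(no output)
```

View pics/w0c.png

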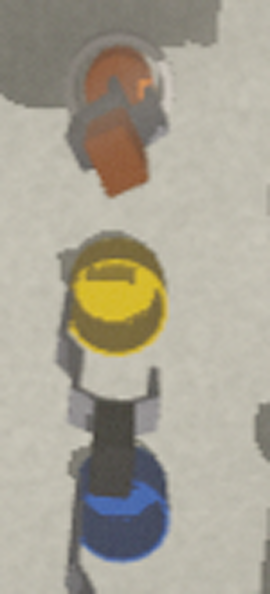

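The crop confirms the stirrer: orange tab at crop (118,155) on a steel V, foot in the white ring, yaw about +15 to 20° (tab edge 110,197 to 148,180). I'll descend for a close look.

```bash
python3 -m handwheel '[[[0,0,30],[0,0,-1],-1],[[0,0,30],[0,0,-1],-1],[[0,0,30],[0,0,-1],-1],[[0,0,20],[0,0,0],-1],[[0,0,0],[0,0,0],-1],[[0,0,0],[0,0,0],-1]]'
python3 - <<'E'
from h import *
st=readout.get_state();print(st["position"].round(4),R.from_quat(st["ee_rot"][[1,2,3,0]]).as_matrix()[:,1].round(3))
im=vision.get_image("wrist");cv2.imwrite("pics/w1.png",im)
c=cam("wrist",st); p=proj(c,(.495,.072,.2));print(p)
u,v=p.astype(int);x0,y0=max(u-75,0),max(v-75,0)
cv2.imwrite("pics/w1c.png",cv2.resize(im[y0:y0+150,x0:x0+150],None,fx=4,fy=4,interpolation=cv2.INTER_CUBIC));print(x0,y0)
E
```

```text
clock: 4.38
position: [0.4961, 0.0726, 0.3025]
ee_rot: [0.001, 0.587, 0.81, 0.001]
contact_force: [0.2, 0.5, 0.3]
width: 0.0856
gripper_force: 0.0
[0.4961 0.0726 0.3025] [0.95  0.311 0.002]
[258.70382103 190.05825937]
183 115
```

View pics/w1c.png

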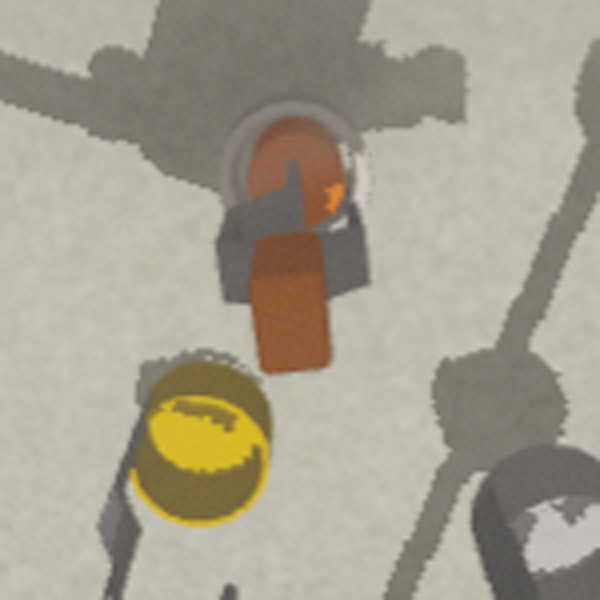

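Close crop: the tab's top face is centred at crop (291,322), its lower edge (260,373) to (330,367) leaving about 5° more turn. The hook tip is on the right.

Run:
```python
from h import *
st=readout.get_state(); c=cam("wrist",st)
P=lambda u,v,z:onz(c,(183+u/4,115+v/4),z).round(4)
for q in [(252,282),(325,270),(260,373),(330,367)]: print(P(*q,.22))
print("c",P(291,322,.22)); print("stand",P(292,170,.035))
```

```text
[0.4823 0.0778 0.22  ]
[0.4959 0.085  0.22  ]
[0.4899 0.0592 0.22  ]
[0.5036 0.0651 0.22  ]
c [0.4927 0.072  0.22  ]
stand [0.4911 0.0719 0.035 ]
```

```bash
python3 -m handwheel '[[[0,-3,0],[0,0,-1],-1],[[0,0,30],[0,0,0],-1],[[0,0,30],[0,0,0],-1],[[0,0,30],[0,0,0],-1],[[0,0,20],[0,0,0],-1],[[0,0,6],[0,0,0],-1],[[0,0,0],[0,0,0],1],[[0,0,0],[0,0,0],1],[[0,0,0],[0,0,0],1],[[0,0,0],[0,0,0],1],[[0,0,0],[0,0,0],1],[[0,0,0],[0,0,0],1],[[0,0,0],[0,0,0],1],[[0,0,0],[0,0,0],1]]' 80
```

```text
clock: 6.18
position: [0.4938, 0.0709, 0.186]
ee_rot: [0.001, 0.544, 0.839, 0.001]
contact_force: [1.2, 0.8, 5.1]
width: 0.015
gripper_force: 78.8
```

```bash
python3 -m handwheel '[[[0,0,-15],[0,0,0],1],[[0,0,-20],[0,0,0],1],[[0,0,-20],[0,0,0],1],[[0,0,-25],[0,0,1],1],[[0,0,-25],[0,0,1],1],[[0,0,-25],[0,0,1],1],[[0,0,-20],[0,0,1],1],[[0,0,0],[0,0,0],1],[[0,0,0],[0,0,0],1]]'
python3 -m handwheel '[[[25,-5,0],[0,0,0],1],[[35,-9,0],[0,0,0],1],[[35,-9,0],[0,0,0],1],[[35,-9,0],[0,0,0],1],[[35,-9,0],[0,0,0],1],[[35,-9,0],[0,0,0],1],[[25,-7,0],[0,0,0],1],[[10,-3,0],[0,0,0],1],[[0,0,0],[0,0,0],1],[[0,0,0],[0,0,0],1]]'
python3 - <<'E'
from h import *
st=readout.get_state();print(st["position"].round(4),R.from_quat(st["ee_rot"][[1,2,3,0]]).as_matrix()[:,1].round(3))
cs=cam("scene");print("tub scene",onz(cs,(494.5/1.5625,486/1.5625),.085))
im=vision.get_image("wrist");t=vision.get_image("scene")
a=cv2.resize(t[170:350,220:370],None,fx=2.7,fy=2.7,interpolation=cv2.INTER_CUBIC)
b=cv2.resize(im[:300,130:390],(int(260*486/300),486),interpolation=cv2.INTER_CUBIC)
b=b[:,:390]
print(a.shape,b.shape);cv2.imwrite("pics/m0.png",np.hstack([a,b]))
E
```

```text
clock: 7.3
position: [0.4925, 0.0708, 0.3344]
ee_rot: [-0.001, 0.706, 0.708, -0.001]
contact_force: [-1.3, -0.6, -2.0]
width: 0.0147
gripper_force: 78.0
clock: 8.55
position: [0.4332, 0.3048, 0.335]
ee_rot: [0.0, 0.707, 0.707, -0.0]
contact_force: [0.5, -0.1, -1.9]
width: 0.015
gripper_force: 78.0
[0.4332 0.3048 0.335 ] [ 1.  0. -0.]
tub scene [0.43485419 0.31767725 0.085     ]
(486, 405, 3) (486, 390, 3)
```

View pics/m0.png

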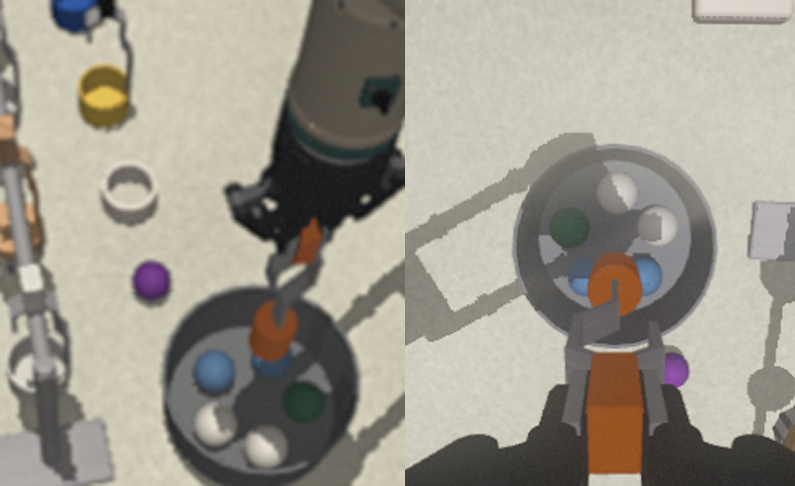

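Left, scene view: the stirrer hangs upright over the tub. Right, wrist view: the tub rim spans composite x 514 to 716 and y 144 to 346, with the balls in a ring and the foot at (613,290).

Run:
```python
from h import *
c=cam("wrist"); f=lambda u,v:((u-405)/1.62+130,v/1.62)
print("rim",onz(c,f(615,245),.085),onz(c,f(514,245),.085),onz(c,f(716,245),.085),onz(c,f(615,144),.085),onz(c,f(615,346),.085))
for p in [(617,192),(656,226),(569,228),(580,275),(648,273)]: print(onz(c,f(*p),.025).round(3))
print("foot",onz(c,f(613,287),.149+.0).round(4))
```

```text
rim [0.43335259 0.31759774 0.085     ] [0.34585448 0.31765097 0.085     ] [0.52081954 0.31773164 0.085     ] [0.43328796 0.40022296 0.085     ] [0.43342809 0.22422711 0.085     ]
[0.435 0.36  0.025]
[0.474 0.327 0.025]
[0.388 0.325 0.025]
[0.398 0.278 0.025]
[0.467 0.28  0.025]
foot [0.4318 0.2959 0.149 ]
```

```bash
python3 -m handwheel '[[[7,0,0],[0,0,0],1],[[0,0,25],[0,0,0],1],[[0,0,25],[0,0,0],1],[[0,0,20],[0,0,0],1],[[0,0,20],[0,0,0],1],[[0,0,15],[0,0,0],1],[[0,0,15],[0,0,0],1],[[0,0,10],[0,0,0],1],[[0,0,5],[0,0,0],1],[[0,0,0],[0,0,0],1],[[0,0,0],[0,0,0],1]]'
python3 -m handwheel '[[[-8,0,0],[0,0,0],1],[[-10,0,0],[0,0,0],1],[[-10,0,0],[0,0,0],1],[[-10,0,0],[0,0,0],1],[[1.3,9.8,0],[0,0,0],1],[[3.8,9.2,0],[0,0,0],1],[[6,7.9,0],[0,0,0],1],[[7.9,6,0],[0,0,0],1],[[9.2,3.8,0],[0,0,0],1],[[9.8,1.3,0],[0,0,0],1],[[0,0,0],[0,0,0],1]]'
```

```text
clock: 10.02
position: [0.4334, 0.313, 0.2009]
ee_rot: [0.0, 0.707, 0.707, 0.001]
contact_force: [0.2, -0.6, -1.1]
width: 0.0151
gripper_force: 78.0
clock: 11.4
position: [0.4665, 0.3125, 0.1989]
ee_rot: [-0.003, 0.707, 0.708, -0.005]
contact_force: [-6.5, -0.8, 1.6]
width: 0.0153
gripper_force: 78.7
```

```bash
python3 -m handwheel '[[[9.8,-1.3,0],[0,0,0],1],[[9.2,-3.8,0],[0,0,0],1],[[7.9,-6,0],[0,0,0],1],[[6,-7.9,0],[0,0,0],1],[[3.8,-9.2,0],[0,0,0],1],[[1.3,-9.8,0],[0,0,0],1],[[0,0,0],[0,0,0],1]]'
python3 -m handwheel '[[[-1.3,-9.8,0],[0,0,0],1],[[-3.8,-9.2,0],[0,0,0],1],[[-6,-7.9,0],[0,0,0],1],[[-7.9,-6,0],[0,0,0],1],[[-9.2,-3.8,0],[0,0,0],1],[[-9.8,-1.3,0],[0,0,0],1],[[0,0,0],[0,0,0],1]]'
python3 - <<'E'
from h import *
t=vision.get_image("scene")
cv2.imwrite("pics/m1.png",cv2.resize(t[230:360,240:370],None,fx=4,fy=4,interpolation=cv2.INTER_CUBIC))
E
```

```text
clock: 12.28
position: [0.4328, 0.3504, 0.2006]
ee_rot: [0.001, 0.707, 0.708, 0.0]
contact_force: [0.4, -4.5, -0.9]
width: 0.0151
gripper_force: 78.3
clock: 13.15
position: [0.4026, 0.3139, 0.2034]
ee_rot: [0.005, 0.707, 0.707, 0.009]
contact_force: [9.9, -0.6, -1.1]
width: 0.015
gripper_force: 79.2
```

View pics/m1.png

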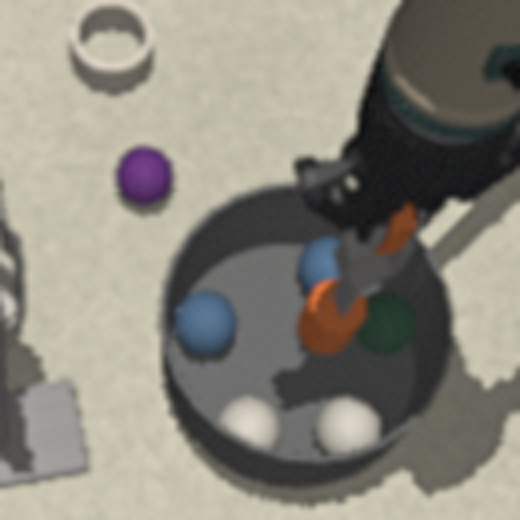

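Scene crop: the foot is at (332,322), pressing the green ball (385,322) against the near wall. I'll check how far out the foot actually is.

Run:
```python
from h import *
cs=cam("scene")
for z in(.03,.04,.05): print(onz(cs,(323,310.5),z).round(4))
print("green",onz(cs,(240+386/4,230+322/4),.025).round(3)); st=readout.get_state(); print(R.from_quat(st["ee_rot"][[1,2,3,0]]).as_matrix()[:,2].round(3))
for p in ((205,322),(323,268),(250,425),(349,428)):print(onz(cs,(240+p[0]/4,230+p[1]/4),.025).round(3))
```

```text
[0.4059 0.3028 0.03  ]
[0.4083 0.3059 0.04  ]
[0.4107 0.3091 0.05  ]
green [0.371 0.31  0.025]
[ 0.019  0.005 -1.   ]
[0.483 0.282 0.025]
[0.399 0.265 0.025]
[0.474 0.353 0.025]
[0.415 0.37  0.025]
```

The foot is at about -25 mm in x and counts as out. A ball pinned to the wall forces it inward, so I'll go on with a 30 mm commanded radius.

```bash
python3 -m handwheel '[[[0,8,0],[0,0,0],1],[[-7.75,1,0],[0,0,0],1],[[-7.25,3,0],[0,0,0],1],[[-6.25,4.75,0],[0,0,0],1],[[-4.75,6.25,0],[0,0,0],1],[[-3,7.25,0],[0,0,0],1],[[-1,7.75,0],[0,0,0],1],[[0,0,0],[0,0,0],1]]'
python3 -m handwheel '[[[1,7.75,0],[0,0,0],1],[[3,7.25,0],[0,0,0],1],[[4.75,6.25,0],[0,0,0],1],[[6.25,4.75,0],[0,0,0],1],[[7.25,3,0],[0,0,0],1],[[7.75,1,0],[0,0,0],1],[[0,0,0],[0,0,0],1]]'
python3 -m handwheel '[[[7.75,-1,0],[0,0,0],1],[[7.25,-3,0],[0,0,0],1],[[6.25,-4.75,0],[0,0,0],1],[[4.75,-6.25,0],[0,0,0],1],[[3,-7.25,0],[0,0,0],1],[[1,-7.75,0],[0,0,0],1],[[0,0,0],[0,0,0],1]]'
python3 -m handwheel '[[[-1,-7.75,0],[0,0,0],1],[[-3,-7.25,0],[0,0,0],1],[[-4.75,-6.25,0],[0,0,0],1],[[-6.25,-4.75,0],[0,0,0],1],[[-7.25,-3,0],[0,0,0],1],[[-7.75,-1,0],[0,0,0],1],[[0,0,0],[0,0,0],1]]'
python3 -m handwheel '[[[-7.75,1,0],[0,0,0],1],[[-7.25,3,0],[0,0,0],1],[[-6.25,4.75,0],[0,0,0],1],[[-4.75,6.25,0],[0,0,0],1],[[-3,7.25,0],[0,0,0],1],[[-1,7.75,0],[0,0,0],1],[[0,0,0],[0,0,0],1]]'
python3 -m handwheel '[[[1,7.75,0],[0,0,0],1],[[3,7.25,0],[0,0,0],1],[[4.75,6.25,0],[0,0,0],1],[[6.25,4.75,0],[0,0,0],1],[[7.25,3,0],[0,0,0],1],[[7.75,1,0],[0,0,0],1],[[0,0,0],[0,0,0],1]]'
python3 - <<'E'
from h import *
st=readout.get_state();print(R.from_quat(st["ee_rot"][[1,2,3,0]]).as_matrix()[:,2].round(3))
t=vision.get_image("scene")
cv2.imwrite("pics/m2.png",cv2.resize(t[230:360,240:370],None,fx=4,fy=4,interpolation=cv2.INTER_CUBIC))
E
```

```text
clock: 14.2
position: [0.433, 0.282, 0.1997]
ee_rot: [0.0, 0.707, 0.707, -0.001]
contact_force: [1.7, 1.7, -0.2]
width: 0.015
gripper_force: 79.3
clock: 15.08
position: [0.4623, 0.3137, 0.2]
ee_rot: [-0.001, 0.707, 0.708, -0.0]
contact_force: [-3.4, 2.3, -0.7]
width: 0.015
gripper_force: 79.4
clock: 15.95
position: [0.4342, 0.3433, 0.2011]
ee_rot: [0.001, 0.707, 0.708, 0.002]
contact_force: [0.6, -2.6, -1.5]
width: 0.0149
gripper_force: 79.2
clock: 16.82
position: [0.4064, 0.3137, 0.2018]
ee_rot: [0.002, 0.707, 0.707, 0.004]
contact_force: [5.2, 1.3, -1.2]
width: 0.0151
gripper_force: 79.3
clock: 17.7
position: [0.4334, 0.2829, 0.1999]
ee_rot: [-0.0, 0.707, 0.707, -0.0]
contact_force: [-0.1, 3.9, -1.1]
width: 0.015
gripper_force: 79.9
clock: 18.58
position: [0.4595, 0.3135, 0.1991]
ee_rot: [-0.003, 0.707, 0.708, -0.003]
contact_force: [-6.3, 0.3, -1.7]
width: 0.0148
gripper_force: 79.7
[-0.008 -0.001 -1.   ]
```

View pics/m2.png

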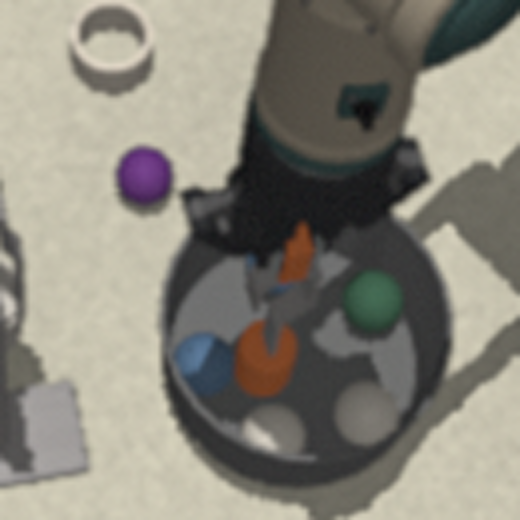

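Scene crop: foot at (267,355) on the far side, pressing blue (205,362). Green is at (373,300), white at (273,430) and (366,412). All the balls are in the tub.

Run:
```python
from h import *
cs=cam("scene");f=lambda p:(240+p[0]/4,230+p[1]/4)
print("foot",onz(cs,f((267,357)),.04).round(4))
for p in ((205,362),(273,430),(366,412),(373,300)):print(onz(cs,f(p),.025).round(3))
```

```text
foot [0.4546 0.3181 0.04  ]
[0.491 0.307 0.025]
[0.461 0.36  0.025]
[0.402 0.363 0.025]
[0.375 0.293 0.025]
```

```bash
python3 -m handwheel '[[[0,-8,0],[0,0,0],1],[[0,0,-15],[0,0,0],1],[[0,0,-20],[0,0,0],1],[[0,0,-25],[0,0,0],1],[[0,0,-25],[0,0,0],1],[[0,0,-25],[0,0,0],1],[[0,0,-25],[0,0,0],1],[[-20,10,0],[0,0,0],1],[[-24,15,0],[0,0,0],1],[[-24,15,0],[0,0,0],1],[[-24,15,0],[0,0,0],1],[[-24,13,0],[0,0,0],1],[[-3,5,0],[0,0,0],1],[[0,0,0],[0,0,0],1],[[0,0,0],[0,0,0],1]]'
python3 - <<'E'
from h import *
st=readout.get_state();print(st["position"].round(4))
im=vision.get_image("wrist");cv2.imwrite("pics/w2.png",im)
cv2.imwrite("pics/w2v.png",cv2.resize(im,(800,600),interpolation=cv2.INTER_CUBIC))
E
```

```text
clock: 20.5
position: [0.5279, 0.1947, 0.3357]
ee_rot: [-0.0, 0.707, 0.708, 0.0]
contact_force: [-0.2, 0.6, -1.7]
width: 0.0148
gripper_force: 79.7
[0.5279 0.1947 0.3357]
```

View pics/w2v.png

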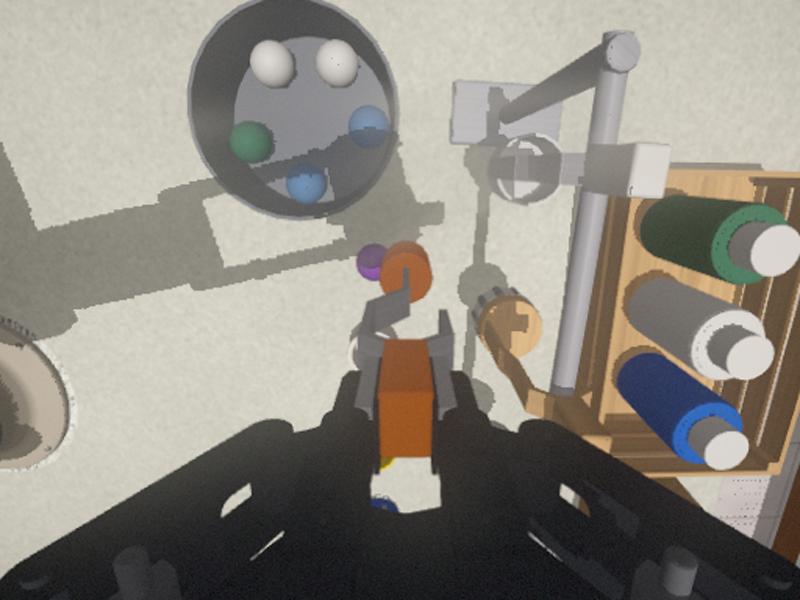

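Wrist view: the tub still holds all five balls. The h4 tab's top face is at (650,170) with its cup rim at (527,168). The brush h3 head is at (510,322), the bar passes (582,305), and the stirrer's foot is at (405,272).

Run:
```python
from h import *
c=cam("wrist");f=lambda u,v:(u/1.5625,v/1.5625)
print("h4 tab",onz(c,f(650,170),.297).round(4),"cup",onz(c,f(527,168),.122).round(4))
print("h3 head top",onz(c,f(512,320),.122).round(4))
for p in [(603,150),(582,305),(571,375)]: print("bar",onz(c,f(*p),.245).round(4))
p=readout.get_state()["position"]
for dz in (.136,.186): print("pred foot",(proj(c,p-[0,0,dz])*1.5625).round(1))
```

```text
h4 tab [0.6251 0.2661 0.297 ] cup [0.6224 0.267  0.122 ]
h3 head top [0.6195 0.1413 0.122 ]
bar [0.6276 0.2757 0.245 ]
bar [0.6263 0.1933 0.245 ]
bar [0.625  0.1502 0.245 ]
pred foot [405.7 281.9]
pred foot [405.6 265.7]
```

```bash
python3 -m handwheel '[[[2,15,0],[0,0,0],1],[[0,20,0],[0,0,0],1],[[0,20,0],[0,0,0],1],[[0,20,0],[0,0,0],1],[[0,15,0],[0,0,0],1],[[0,8,0],[0,0,0],1],[[0,0,0],[0,0,0],1],[[0,0,10],[0,0,0],1],[[0,0,15],[0,0,0],1],[[0,0,15],[0,0,0],1],[[0,0,10],[0,0,0],1],[[0,0,10],[0,0,0],1],[[0,0,5],[0,0,0],1],[[0,0,0],[0,0,0],1],[[0,0,0],[0,0,0],1]]'
```

```text
clock: 22.42
position: [0.6264, 0.196, 0.2709]
ee_rot: [0.0, 0.707, 0.707, 0.0]
contact_force: [0.8, -0.5, -2.0]
width: 0.015
gripper_force: 79.9
```

Lower in 2 mm steps until it's seated.

```bash
python3 -m handwheel '[[[0,0,4],[0,0,0],1],[[0,0,2],[0,0,0],1],[[0,0,0],[0,0,0],1],[[0,0,0],[0,0,0],1]]'; python3 -m handwheel '[[[0,0,2],[0,0,0],1],[[0,0,0],[0,0,0],1],[[0,0,0],[0,0,0],1]]'
```

```text
clock: 22.92
position: [0.6259, 0.1959, 0.2645]
ee_rot: [-0.0, 0.707, 0.707, 0.0]
contact_force: [-1.1, -0.9, 0.8]
width: 0.0148
gripper_force: 80.3
clock: 23.3
position: [0.626, 0.196, 0.2643]
ee_rot: [0.0, 0.707, 0.707, 0.001]
contact_force: [-2.3, -1.1, 5.8]
width: 0.015
gripper_force: 81.4
```

```bash
python3 -m handwheel '[[[0,0,-1],[0,0,0],1],[[0,0,0],[0,0,0],0.5],[[0,0,0],[0,0,0],0.2],[[0,0,0],[0,0,0],0],[[0,0,0],[0,0,0],0],[[0,0,0],[0,0,0],0],[[0,0,-10],[0,0,0],0],[[0,0,-20],[0,0,0],0],[[0,0,-30],[0,0,0],-0.5],[[0,0,-30],[0,0,0],-1],[[0,0,-30],[0,0,0],-1],[[0,0,-20],[0,0,0],-1],[[0,0,0],[0,0,0],-1]]'
python3 -m handwheel '[[[-40,-20,0],[0,0,0],-1],[[-40,-25,0],[0,0,0],-1],[[-40,-25,0],[0,0,0],-1],[[-40,-25,0],[0,0,0],-1],[[-40,-25,0],[0,0,0],-1],[[-20,-10,0],[0,0,0],-1],[[0,0,0],[0,0,0],-1],[[0,0,0],[0,0,0],-1]]'
python3 - <<'E'
from h import *
st=readout.get_state();print(st["position"].round(4))
im=vision.get_image("wrist");cv2.imwrite("pics/w3.png",im)
cv2.imwrite("pics/w3v.png",cv2.resize(im,(800,600),interpolation=cv2.INTER_CUBIC))
E
```

```text
clock: 24.92
position: [0.6267, 0.1961, 0.4059]
ee_rot: [0.001, 0.707, 0.707, 0.002]
contact_force: [0.1, 1.5, -0.1]
width: 0.0857
gripper_force: 0.0
clock: 25.92
position: [0.4963, -0.0236, 0.4028]
ee_rot: [-0.001, 0.707, 0.707, 0.0]
contact_force: [-0.0, -0.2, 0.0]
width: 0.0852
gripper_force: 0.0
[ 0.4963 -0.0236  0.4028]
```

View pics/w3v.png

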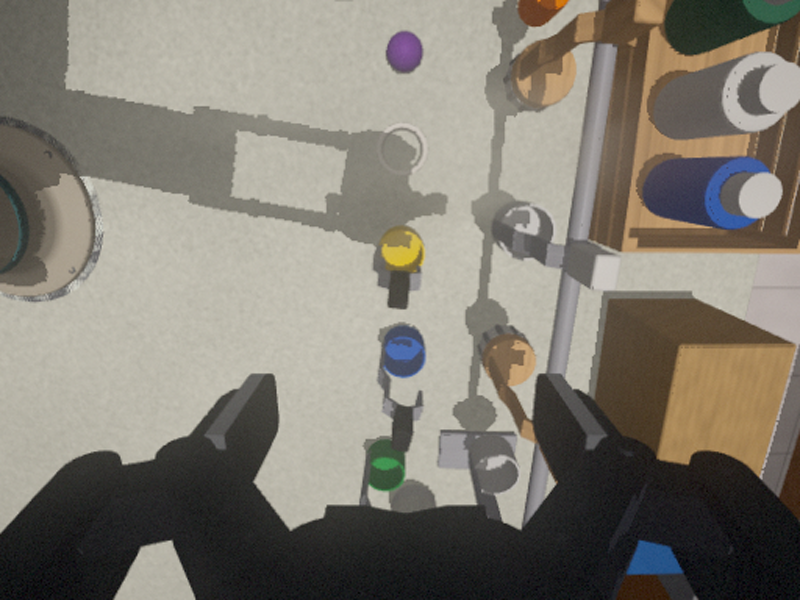

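Wrist view: yellow cup rim (402,250), tab's lower edge (398,308). Blue cup is at (404,351) with tab at (402,428), green at (385,465). The h2 tab is at (600,268). The stand is empty and the stirrer hangs at the top edge.

Run:
```python
from h import *
c=cam("wrist");f=lambda u,v:(u/1.5625,v/1.5625)
print("yel cup",onz(c,f(402,250),.045).round(4),"tab-far edge",onz(c,f(398,308),.22).round(4))
print("blue cup",onz(c,f(404,351),.045).round(4),"tab far edge",onz(c,f(402,450),.22).round(4))
print("green cup",onz(c,f(385,465),.045).round(4))
print("h2 tab",onz(c,f(600,268),.297).round(4),"cup",onz(c,f(522,228),.122).round(4),"h1 head",onz(c,f(508,358),.122).round(4))
for p in [(595,150),(563,340),(545,450)]: print("bar",onz(c,f(*p),.245).round(4))
im=cv2.imread("pics/w3.png");cv2.imwrite("pics/w3c.png",cv2.resize(im[135:215,235:285],None,fx=7,fy=7,interpolation=cv2.INTER_CUBIC))
m=(im[135:215,235:285].max(2)<50).astype(np.uint8)
n,l,s,ce=cv2.connectedComponentsWithStats(m)
for i in range(1,n):
    if s[i][4]>40: print(s[i],ce[i],cv2.minAreaRect(np.argwhere(l==i)[:,::-1].astype(np.float32)))
```

```text
yel cup [ 0.4922 -0.0421  0.045 ] tab-far edge [ 0.4905 -0.0563  0.22  ]
blue cup [ 0.4947 -0.1681  0.045 ] tab far edge [ 0.4937 -0.1854  0.22  ]
green cup [ 0.4694 -0.335   0.045 ]
h2 tab [ 0.6093 -0.0069  0.297 ] cup [ 0.6084 -0.0065  0.122 ] h1 head [ 0.6043 -0.1426  0.122 ]
bar [0.6199 0.0604 0.245 ]
bar [ 0.6126 -0.0728  0.245 ]
bar [ 0.6085 -0.1676  0.245 ]
```

View pics/w3c.png

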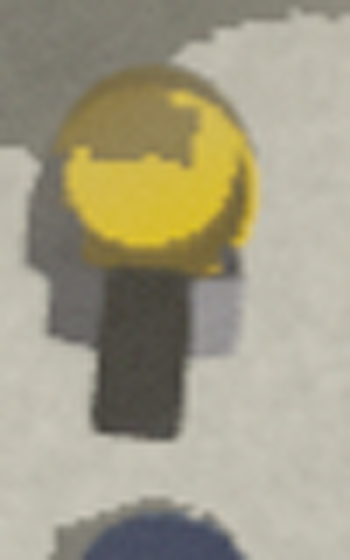

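Yellow crop: the tab is yawed about -5° (lower edge 92,430 to 178,438) with the hook legs on both sides and the strap at left. I'll grasp at (0.491, -0.045).

```bash
python3 -m handwheel '[[[-21,-5,0],[0,0,0.8],-1],[[0,0,37],[0,0,0],-1],[[0,0,45],[0,0,0],-1],[[0,0,45],[0,0,0],-1],[[0,0,40],[0,0,0],-1],[[0,0,30],[0,0,0],-1],[[0,0,20],[0,0,0],-1],[[0,0,0],[0,0,0],-1],[[0,0,0],[0,0,0],0.5],[[0,0,0],[0,0,0],1],[[0,0,0],[0,0,0],1],[[0,0,0],[0,0,0],1],[[0,0,0],[0,0,0],1],[[0,0,0],[0,0,0],1],[[0,0,0],[0,0,0],1],[[0,0,0],[0,0,0],1]]' 80
```

```text
clock: 27.98
position: [0.4915, -0.0453, 0.1869]
ee_rot: [0.0, 0.736, 0.677, 0.0]
contact_force: [-0.5, -0.6, 5.2]
width: 0.0148
gripper_force: 78.8
```

```bash
python3 -m handwheel '[[[0,0,-10],[0,0,0],1],[[0,0,-20],[0,0,0],1],[[0,0,-30],[0,0,-0.8],1],[[0,0,-30],[0,0,0],1],[[0,0,-30],[0,0,0],1],[[0,0,-30],[0,0,0],1],[[15,5,0],[0,0,0],1],[[22,8,0],[0,0,0],1],[[22,8,0],[0,0,0],1],[[22,8,0],[0,0,0],1],[[16,7,0],[0,0,0],1],[[8,3,0],[0,0,0],1],[[0,0,0],[0,0,0],1],[[0,0,0],[0,0,0],1]]'
python3 - <<'E'
from h import *
st=readout.get_state();print(st["position"].round(4))
im=vision.get_image("wrist");cv2.imwrite("pics/w4.png",im)
cv2.imwrite("pics/w4v.png",cv2.resize(im,(800,600),interpolation=cv2.INTER_CUBIC))
E
```

```text
clock: 29.72
position: [0.53, 0.0594, 0.3362]
ee_rot: [0.0, 0.707, 0.707, -0.0]
contact_force: [0.3, 0.2, -1.5]
width: 0.0146
gripper_force: 78.0
[0.53   0.0594 0.3362]
```

View pics/w4v.png

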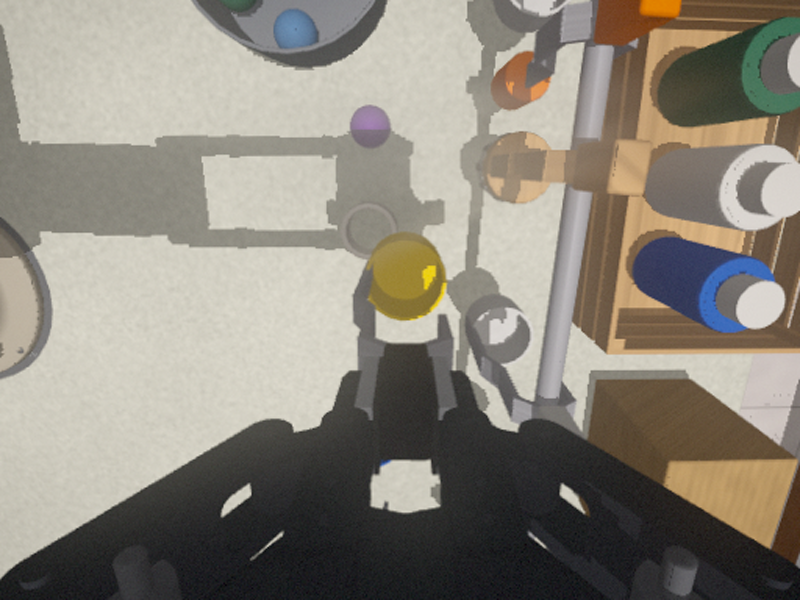

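Wrist view: the yellow ladle is upright in the grip (cup 407,277). The h3 tab is at (633,167) with its head at (517,168), the h2 cup rim at (498,330), and the stirrer hangs at (520,80). I'll check the gap numerically.

Run:
```python
from h import *
c=cam("wrist");f=lambda u,v:(u/1.5625,v/1.5625)
print("h3 tab",onz(c,f(633,167),.297).round(4),"h3 head",onz(c,f(517,168),.122).round(4),"h2 cup",onz(c,f(498,330),.122).round(4))
for p in [(590,150),(565,290),(550,390)]: print("bar",onz(c,f(*p),.245).round(4))
p=readout.get_state()["position"]
print((proj(c,p-[0,0,.186-.045])*1.5625).round(1),(proj(c,p-[0,0,.186])*1.5625).round(1))
```

```text
h3 tab [0.6207 0.1316 0.297 ] h3 head [0.617  0.1311 0.122 ] h2 cup [ 0.6102 -0.0039  0.122 ]
bar [0.6235 0.14   0.245 ]
bar [0.6182 0.0661 0.245 ]
bar [0.6159 0.0044 0.245 ]
[405.8 279.9] [405.7 265.5]
```

```bash
python3 -m handwheel '[[[3,15,0],[0,0,0],1],[[0,20,0],[0,0,0],1],[[0,20,0],[0,0,0],1],[[0,18,0],[0,0,0],1],[[0,12,0],[0,0,0],1],[[0,4,0],[0,0,0],1],[[0,0,0],[0,0,0],1],[[0,0,10],[0,0,0],1],[[0,0,15],[0,0,0],1],[[0,0,15],[0,0,0],1],[[0,0,10],[0,0,0],1],[[0,0,10],[0,0,0],1],[[0,0,7],[0,0,0],1],[[0,0,3],[0,0,0],1],[[0,0,0],[0,0,0],1],[[0,0,0],[0,0,0],1]]'; python3 -m handwheel '[[[0,0,2],[0,0,0],1],[[0,0,0],[0,0,0],1],[[0,0,0],[0,0,0],1]]'
```

```text
clock: 31.78
position: [0.6194, 0.0629, 0.2668]
ee_rot: [0.0, 0.707, 0.707, 0.0]
contact_force: [0.7, -1.2, -1.3]
width: 0.0148
gripper_force: 78.1
clock: 32.15
position: [0.6194, 0.0629, 0.265]
ee_rot: [0.0, 0.707, 0.707, 0.0]
contact_force: [-1.2, -1.0, 4.2]
width: 0.0146
gripper_force: 78.7
```

```bash
python3 -m handwheel '[[[0,0,-1],[0,0,0],1],[[0,0,0],[0,0,0],0.5],[[0,0,0],[0,0,0],0.2],[[0,0,0],[0,0,0],0],[[0,0,0],[0,0,0],0],[[0,0,0],[0,0,0],0],[[0,0,-10],[0,0,0],0],[[0,0,-20],[0,0,0],0],[[0,0,-30],[0,0,0],-0.5],[[0,0,-30],[0,0,0],-1],[[0,0,-30],[0,0,0],-1],[[0,0,-20],[0,0,0],-1],[[0,0,0],[0,0,0],-1]]'
python3 -m handwheel '[[[-40,-20,0],[0,0,0],-1],[[-40,-25,0],[0,0,0],-1],[[-40,-25,0],[0,0,0],-1],[[-40,-25,0],[0,0,0],-1],[[-40,-20,0],[0,0,0],-1],[[-13,-9,0],[0,0,0],-1],[[0,0,0],[0,0,0],-1],[[0,0,0],[0,0,0],-1]]'
python3 - <<'E'
from h import *
st=readout.get_state();print(st["position"].round(4))
im=vision.get_image("wrist");cv2.imwrite("pics/w5.png",im)
c=cam("wrist",st);print(proj(c,(.494,-.173,.2)))
cv2.imwrite("pics/w5v.png",cv2.resize(im[:340,200:420],None,fx=1.75,fy=1.75,interpolation=cv2.INTER_CUBIC))
E
```

```text
clock: 33.78
position: [0.6198, 0.0629, 0.4078]
ee_rot: [0.002, 0.707, 0.707, 0.002]
contact_force: [-0.2, 0.2, -0.0]
width: 0.0853
gripper_force: 0.0
clock: 34.78
position: [0.4959, -0.1491, 0.405]
ee_rot: [-0.0, 0.706, 0.708, 0.0]
contact_force: [-0.2, 0.7, -0.8]
width: 0.0854
gripper_force: 0.0
[ 0.4959 -0.1491  0.405 ]
[258.12405392 185.26707235]
```

View pics/w5v.png

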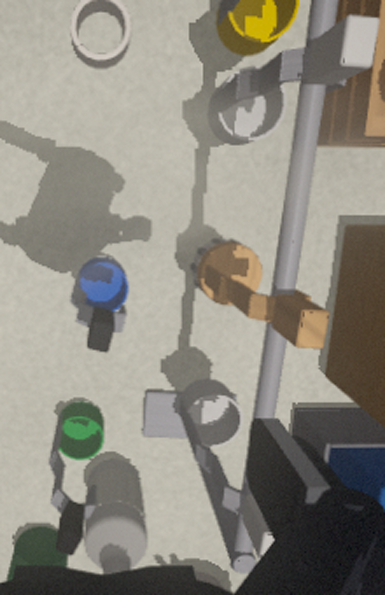

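That was my 14th picture; from here I measure numerically only. This one shows blue cup (101,284) with its tab's lower edge at (99,348), slightly turned, green cup (81,430) with tab (70,527), the bottle at (115,540), and yellow hanging in its gap at (258,20).

```bash
cat >> h.py <<'E'
def tab(im,c,guess,w=22,thr=55,zt=.22):
    u,v=proj(c,guess).round().astype(int); y0,x0=max(v-w,0),max(u-w,0)
    g=im[y0:y0+2*w+8,x0:x0+2*w]; m=(g.max(2)<thr).astype(np.uint8)
    n,l,s,ce=cv2.connectedComponentsWithStats(m)
    i=max(range(1,n),key=lambda k:s[k][4]-3*np.hypot(*(ce[k]-w))); print("blob",s[i],ce[i]+[x0,y0])
    cols=range(s[i][0]+1,s[i][0]+s[i][2]-1); pts=[]
    for k in cols:
        r=np.where(l[:,k]==i)[0]
        if len(r)>4: pts.append(onz(c,(x0+k,y0+r.max()+.5),zt)[:2])
    pts=np.array(pts); a=np.polyfit(pts[:,0],pts[:,1],1); b=pts.mean(0)
    print((pts*1000).round(1).tolist())
    th=np.arctan(a[0]); print("yaw deg",np.degrees(th).round(1),"edge mid",b.round(4),"centre",(b+.011*np.array([-np.sin(th),np.cos(th)])).round(4))
E
python3 - <<'E'
from h import *
im=cv2.imread("pics/w5.png");c=cam("wrist")
tab(im,c,(.494,-.173,.2))
f=lambda u,v:(200+u/1.75,v/1.75)
print("blue cup",onz(c,f(101,284),.045).round(4))
print("h2 tab",onz(c,f(360,42),.297).round(4),"h1 tab",onz(c,f(310,328),.297).round(4),"h1 head",onz(c,f(230,272),.122).round(4),"h0 cup",onz(c,f(212,413),.122).round(4))
for p in [(305,150),(285,270),(268,385)]: print("bar",onz(c,f(*p),.245).round(4))
print("green cup",onz(c,f(81,430),.045).round(4))
E
```

```text
Traceback (most recent call last):
  File "h.py", line 33, in tab
    i=max(range(1,n),key=lambda k:s[k][4]-3*np.hypot(*(ce[k]-w))); print("blob",s[i],ce[i]+[x0,y0])
ValueError: max() iterable argument is empty
```

```bash
sed -i 's/thr=55/thr=75/' h.py
python3 - <<'E'
from h import *
im=cv2.imread("pics/w5.png");c=cam("wrist")
print(im[186:204:2,248:266:2].max(2))
tab(im,c,(.494,-.173,.2))
f=lambda u,v:(200+u/1.75,v/1.75)
print("blue cup",onz(c,f(101,284),.045).round(4))
print("h2 tab",onz(c,f(360,42),.297).round(4),"h1 tab",onz(c,f(310,328),.297).round(4),"h1 head",onz(c,f(230,272),.122).round(4),"h0 cup",onz(c,f(212,413),.122).round(4))
for p in [(305,150),(285,270),(268,385)]: print("bar",onz(c,f(*p),.245).round(4))
print("green cup",onz(c,f(81,430),.045).round(4))
E
```

```text
[[175  98  71  82  79  80  80  80  78]
 [192 164  74  80  80  79  81  76  78]
 [188 140  75  79  74  78  82  80 136]
 [189 110  79  80  77  81  79  80 156]
 [191  87  80  79  81  81  80  76 189]
 [190  78  78  80  78  79  80 113 190]
 [191 111  82  82  80  79  79 140 188]
 [192 189 182 175 134  89  77 169 189]
 [190 184 186 191 188 186 183 186 189]]
blob [16 13 13 11 94] [258.14893617 180.53191489]
[[488.0, -166.6], [489.2, -165.3], [490.4, -165.3], [491.6, -165.3], [492.8, -166.6], [494.0, -166.6], [495.2, -166.6], [496.4, -166.5], [497.6, -166.5], [498.8, -166.5], [500.1, -167.8]]
yaw deg -7.3 edge mid [ 0.494  -0.1663] centre [ 0.4954 -0.1554]
blue cup [ 0.4927 -0.1723  0.045 ]
h2 tab [ 0.6128 -0.0116  0.297 ] h1 tab [ 0.6053 -0.1481  0.297 ] h1 head [ 0.6056 -0.1467  0.122 ] h0 cup [ 0.5989 -0.2815  0.122 ]
bar [ 0.6124 -0.055   0.245 ]
bar [ 0.6079 -0.1254  0.245 ]
bar [ 0.6049 -0.2022  0.245 ]
green cup [ 0.4702 -0.34    0.045 ]
```

Run:
```python
from h import *
im=cv2.imread("pics/w5.png");c=cam("wrist")
tab(im,c,(.494,-.173,.2),thr=100)
```

```text
blob [ 10   3  25  35 388] [257.36597938 184.6185567 ]
[[482.0, -154.2], [484.2, -183.1], [485.5, -184.4], [486.7, -184.4], [487.9, -185.6], [489.1, -185.6], [490.4, -185.6], [491.6, -185.6], [492.8, -186.9], [494.1, -186.9], [495.3, -186.9], [496.5, -186.9], [497.7, -185.6], [498.9, -180.5], [500.1, -176.6], [501.3, -172.8], [505.9, -151.7]]
yaw deg 19.6 edge mid [ 0.4929 -0.1802] centre [ 0.4893 -0.1698]
```

Blue: yaw about -14°, centre (0.4935, -0.174), which agrees with the top view.

```bash
python3 -m handwheel '[[[-25,-2,0],[0,0,0],-1],[[0,0,15],[0,0,1],-1],[[0,0,40],[0,0,1],-1],[[0,0,45],[0,0,0.3],-1],[[0,0,45],[0,0,0],-1],[[0,0,40],[0,0,0],-1],[[0,0,24],[0,0,0],-1],[[0,0,10],[0,0,0],-1],[[0,0,0],[0,0,0],-1],[[0,0,0],[0,0,0],0.5],[[0,0,0],[0,0,0],1],[[0,0,0],[0,0,0],1],[[0,0,0],[0,0,0],1],[[0,0,0],[0,0,0],1],[[0,0,0],[0,0,0],1],[[0,0,0],[0,0,0],1],[[0,0,0],[0,0,0],1]]' 80
```

```text
clock: 36.95
position: [0.4937, -0.1754, 0.1868]
ee_rot: [0.001, 0.787, 0.617, 0.0]
contact_force: [-0.6, -0.6, 4.8]
width: 0.015
gripper_force: 78.7
```

```bash
python3 -m handwheel '[[[0,0,-10],[0,0,0],1],[[0,0,-20],[0,0,0],1],[[0,0,-30],[0,0,-1],1],[[0,0,-30],[0,0,-1],1],[[0,0,-30],[0,0,-0.3],1],[[0,0,-30],[0,0,0],1],[[0,0,0],[0,0,0],1],[[15,5,0],[0,0,0],1],[[22,8,0],[0,0,0],1],[[22,8,0],[0,0,0],1],[[20,8,0],[0,0,0],1],[[12,5,0],[0,0,0],1],[[6,2,0],[0,0,0],1],[[0,0,0],[0,0,0],1],[[0,0,0],[0,0,0],1]]'
python3 - <<'E'
from h import *
st=readout.get_state();print(st["position"].round(4))
im=vision.get_image("wrist");cv2.imwrite("pics/w6.png",im);c=cam("wrist",st)
p=st["position"]
print("blue cup",[b for b in blobs(im,[105,120,40],[125,255,255],60)],"yellow cup at (407,277)/1.5625=",np.array([407,277])/1.5625)
hsv=[b for b in blobs(im,[8,60,80],[20,200,255],60)];print("wood",hsv)
E
```

```text
clock: 38.83
position: [0.5291, -0.0786, 0.3362]
ee_rot: [0.0, 0.707, 0.707, -0.0]
contact_force: [-0.1, -0.6, -1.4]
width: 0.0152
gripper_force: 78.1
[ 0.5291 -0.0786  0.3362]
blue cup [([486.1, 79.6], [468, 51, 44, 58, 1089]), ([266.1, 179.1], [251, 166, 29, 26, 387]), ([274.7, 194.8], [259, 180, 27, 25, 89])] yellow cup at (407,277)/1.5625= [260.48 177.28]
wood [([335.7, 4.2], [319, 0, 34, 11, 279]), ([435.3, 73.7], [379, 0, 133, 130, 7012]), ([449.6, 243.6], [380, 172, 132, 148, 16915]), ([322.6, 231.0], [296, 194, 67, 81, 2156])]
```

```bash
python3 -m handwheel '[[[0,15,0],[0,0,0],1],[[0,20,0],[0,0,0],1],[[0,20,0],[0,0,0],1],[[0,15,0],[0,0,0],1],[[0,9,0],[0,0,0],1],[[0,3,0],[0,0,0],1],[[0,0,0],[0,0,0],1],[[0,0,10],[0,0,0],1],[[0,0,15],[0,0,0],1],[[0,0,15],[0,0,0],1],[[0,0,10],[0,0,0],1],[[0,0,10],[0,0,0],1],[[0,0,7],[0,0,0],1],[[0,0,3],[0,0,0],1],[[0,0,0],[0,0,0],1],[[0,0,0],[0,0,0],1]]'; python3 -m handwheel '[[[0,0,2],[0,0,0],1],[[0,0,0],[0,0,0],1],[[0,0,0],[0,0,0],1]]'
```

```text
clock: 40.88
position: [0.6115, -0.0781, 0.2668]
ee_rot: [0.0, 0.707, 0.707, 0.0]
contact_force: [-0.3, 0.1, -1.1]
width: 0.0151
gripper_force: 78.2
clock: 41.25
position: [0.6113, -0.0781, 0.2643]
ee_rot: [0.0, 0.707, 0.707, 0.0]
contact_force: [0.4, 0.2, -1.5]
width: 0.0153
gripper_force: 78.2
```

```bash
python3 -m handwheel '[[[0,0,1.5],[0,0,0],1],[[0,0,0],[0,0,0],1],[[0,0,0],[0,0,0],1]]'
```

```text
clock: 41.62
position: [0.6114, -0.0781, 0.2637]
ee_rot: [0.001, 0.707, 0.707, 0.0]
contact_force: [-1.0, 0.7, 6.1]
width: 0.0148
gripper_force: 79.2
```

```bash
python3 -m handwheel '[[[0,0,-1],[0,0,0],1],[[0,0,0],[0,0,0],0.5],[[0,0,0],[0,0,0],0.2],[[0,0,0],[0,0,0],0],[[0,0,0],[0,0,0],0],[[0,0,0],[0,0,0],0],[[0,0,-10],[0,0,0],0],[[0,0,-20],[0,0,0],0],[[0,0,-30],[0,0,0],-0.5],[[0,0,-30],[0,0,0],-1],[[0,0,-30],[0,0,0],-1],[[0,0,-20],[0,0,0],-1],[[0,0,0],[0,0,0],-1]]'
python3 -m handwheel '[[[-35,-20,0],[0,0,0],-1],[[-40,-25,0],[0,0,0],-1],[[-40,-25,0],[0,0,0],-1],[[-40,-25,0],[0,0,0],-1],[[-40,-20,0],[0,0,0],-1],[[-35,-15,0],[0,0,0],-1],[[-15,-10,0],[0,0,0],-1],[[0,0,0],[0,0,0],-1],[[0,0,0],[0,0,0],-1]]'
python3 - <<'E'
from h import *
st=readout.get_state();print(st["position"].round(4))
im=vision.get_image("wrist");cv2.imwrite("pics/w7.png",im);c=cam("wrist",st)
b=blobs(im,[45,90,30],[85,255,255],60);print(b)
for q in b: print(onz(c,q[0],.045).round(4))
u,v=proj(c,(.469,-.346,.2)).round().astype(int);print(u,v)
for r in im[v-22:v+24:2,u-24:u+24:2].max(2): print(*["%3d"%k for k in r])
t=vision.get_image("top");s=vision.get_image("scene");cv2.imwrite("pics/t7.png",t);cv2.imwrite("pics/s7.png",s)
print(blobs(t,[50,130,30],[80,255,255],8,(300,180,380,260)),blobs(s,[50,130,30],[80,255,255],8,(200,60,300,200)))
E
```

```text
clock: 43.25
position: [0.6119, -0.0783, 0.4063]
ee_rot: [0.002, 0.707, 0.707, 0.001]
contact_force: [0.1, -0.4, -0.3]
width: 0.0856
gripper_force: 0.0
clock: 44.38
position: [0.4719, -0.322, 0.4037]
ee_rot: [-0.0, 0.706, 0.708, 0.001]
contact_force: [-0.4, 0.9, -0.1]
width: 0.0855
gripper_force: 0.0
[ 0.4719 -0.322   0.4037]
[([260.2, 164.6], [246, 151, 26, 28, 304]), ([328.3, 327.0], [317, 318, 21, 16, 125])]
[ 0.4733 -0.3491  0.045 ]
[ 0.6247 -0.7111  0.045 ]
257 186
177 182 183 182 132 121 114 119 152 154 152 153 153 145 122 150 152 152  91 135 190 184 182 186
180 181 184 177 125 113 102  99 114 153 152 154 153 151 152 153 153 141  86 132 190 183 186 188
181 179 185 155 118 101  99  93 110 150 153 152 153 151 153 151 152  91  82 146 182 182 183 187
181 181 188 175 117  99  96  95 117 152 152 151 152 153 150 141 104  85  89 165 188 183 184 189
186 187 184 184 145  95  95  98  89 100 126 151 153 140 112  87  83  87 129 177 188 187 190 187
182 184 185 182 184 133 134 139 136 102  86  87  85  85  84  83  84 113 169 189 192 185 187 186
182 181 182 181 182 153 145 142 141 127  90  70  
[... 968 characters left out ...]
90 108 108 108 112 112 115 113 111 110
190 190 188 186 188 193 193 168  76  75  77  72  76  72 111 107 108 108 110 111 110 111 112 110
188 186 188 187 191 191 193 193 185 168  83  77  76  94 109 110 109 108 113 112 109 113 112 117
188 186 188 192 192 193 187 189 189 186 189 172 118 116 108 109 109 108 111 120 115 110 111 111
187 188 191 191 189 190 191 191 189 190 189 189 187 163 108 111 110 110 112 105 107 107 108 108
184 188 191 190 190 192 185 184 186 186 187 185 187 188 106 110 111 107 107 108 115 120 129 137
185 186 188 189 187 192 190 188 185 191 189 188 189 189 107 113 108 110 110 122 139 149 155 159
[([339.8, 215.3], [334, 212, 12, 9, 64])] [([242.0, 127.4], [236, 119, 14, 18, 144])]
```

Run:
```python
from h import *
im=cv2.imread("pics/w7.png");c=cam("wrist")
m=(im.max(2)<90).astype(np.uint8); m[:170]=0; m[212:]=0; m[:,:235]=0; m[:,275:]=0
u0,v0=233,164
for v in range(176,206): 
    r=np.where(m[v])[0]
    if len(r): print(v,r.min(),r.max(),end=' | ')
P=lambda a,b:onz(c,(a,b),.22)[:2]
BL,BR,TR=P(249,198.5),P(259,202),P(264.5,187)
print(BL.round(4),BR.round(4),TR.round(4),np.linalg.norm(BR-BL),np.degrees(np.arctan2(*(BR-BL)[::-1])),np.linalg.norm(TR-BR),np.degrees(np.arctan2(*(TR-BR)[::-1]))-90)
print("ctr",(BL+TR)/2)
```

```text
176 254 263 | 177 253 261 | 178 253 260 | 179 253 269 | 180 252 268 | 181 251 268 | 182 251 264 | 183 251 264 | 184 250 264 | 185 250 264 | 186 250 264 | 187 249 264 | 188 249 264 | 189 249 264 | 190 249 264 | 191 248 263 | 192 248 262 | 193 248 262 | 194 248 262 | 195 248 261 | 196 248 260 | 197 248 260 | 198 249 260 | 199 251 259 | 200 253 258 | 201 255 258 | [ 0.4593 -0.3571] [ 0.4715 -0.3616] [ 0.4781 -0.3424] 0.01302742716430139 -20.07692818625407 0.020234495091479406 -18.974639936722383
ctr [ 0.46867137 -0.34975949]
```

```bash
python3 -m handwheel '[[[-26.5,-3,0],[0,0,0],-0.2],[[0,0,15],[0,0,1],-0.2],[[0,0,40],[0,0,1],-0.2],[[0,0,45],[0,0,1],-0.2],[[0,0,45],[0,0,0.7],-0.2],[[0,0,40],[0,0,0],-0.2],[[0,0,22],[0,0,0],-0.2],[[0,0,10],[0,0,0],-0.2],[[0,0,0],[0,0,0],-0.2],[[0,0,0],[0,0,0],0.5],[[0,0,0],[0,0,0],1],[[0,0,0],[0,0,0],1],[[0,0,0],[0,0,0],1],[[0,0,0],[0,0,0],1],[[0,0,0],[0,0,0],1],[[0,0,0],[0,0,0],1],[[0,0,0],[0,0,0],1]]' 80
```

```text
clock: 46.65
position: [0.4687, -0.3503, 0.1881]
ee_rot: [0.001, 0.83, 0.558, 0.0]
contact_force: [-1.2, -0.6, 5.7]
width: 0.0143
gripper_force: 78.7
```

```bash
python3 -m handwheel '[[[0,0,-10],[0,0,0],1],[[0,0,-20],[0,0,0],1],[[0,0,-30],[0,0,-1],1],[[0,0,-30],[0,0,-1],1],[[0,0,-30],[0,0,-1],1],[[0,0,-30],[0,0,-0.7],1],[[0,0,0],[0,0,0],1],[[15,7,0],[0,0,0],1],[[25,12,0],[0,0,0],1],[[25,12,0],[0,0,0],1],[[25,12,0],[0,0,0],1],[[25,10,0],[0,0,0],1],[[13,6,0],[0,0,0],1],[[5,2,0],[0,0,0],1],[[0,0,0],[0,0,0],1],[[0,0,0],[0,0,0],1]]'
python3 - <<'E'
from h import *
st=readout.get_state();print(st["position"].round(4))
im=vision.get_image("wrist");cv2.imwrite("pics/w8.png",im);c=cam("wrist",st);p=st["position"]
print("green cup",blobs(im,[45,70,20],[85,255,255],60))
w=blobs(im,[8,60,80],[20,200,255],60);print("wood",w)
print("pred h1 tab",proj(c,(.606,-.148,.297)),"h1 head",proj(c,(.606,-.148,.122)))
E
```

```text
clock: 48.65
position: [0.5291, -0.2174, 0.3366]
ee_rot: [-0.0, 0.707, 0.707, -0.0]
contact_force: [-0.3, 0.1, -1.3]
width: 0.0148
gripper_force: 77.8
[ 0.5291 -0.2174  0.3366]
green cup [([261.2, 179.6], [236, 155, 50, 49, 1813])]
wood [([456.8, 18.4], [388, 0, 124, 36, 3538]), ([456.4, 153.4], [389, 78, 123, 152, 16286]), ([350.9, 112.6], [301, 88, 97, 46, 2416])]
pred h1 tab [382.59314978 111.48403901] h1 head [322.51856248 109.58619693]
```

```bash
python3 -m handwheel '[[[1,15,0],[0,0,0],1],[[0,20,0],[0,0,0],1],[[0,20,0],[0,0,0],1],[[0,12,0],[0,0,0],1],[[0,7,0],[0,0,0],1],[[0,2,0],[0,0,0],1],[[0,0,0],[0,0,0],1],[[0,0,10],[0,0,0],1],[[0,0,15],[0,0,0],1],[[0,0,15],[0,0,0],1],[[0,0,10],[0,0,0],1],[[0,0,10],[0,0,0],1],[[0,0,7],[0,0,0],1],[[0,0,3],[0,0,0],1],[[0,0,0],[0,0,0],1],[[0,0,0],[0,0,0],1]]'; python3 -m handwheel '[[[0,0,2],[0,0,0],1],[[0,0,0],[0,0,0],1],[[0,0,0],[0,0,0],1]]'
```

```text
clock: 50.7
position: [0.6056, -0.2157, 0.2673]
ee_rot: [0.0, 0.707, 0.707, 0.0]
contact_force: [-0.9, -0.8, -1.7]
width: 0.0151
gripper_force: 78.0
clock: 51.08
position: [0.6055, -0.2157, 0.2651]
ee_rot: [0.0, 0.707, 0.707, 0.0]
contact_force: [-0.4, -0.5, -0.1]
width: 0.0151
gripper_force: 78.5
```

Touching now (load starting to come off). Release, rise, back off, and check all tools numerically.

```bash
python3 -m handwheel '[[[0,0,0.5],[0,0,0],1],[[0,0,0],[0,0,0],0.5],[[0,0,0],[0,0,0],0.2],[[0,0,0],[0,0,0],0],[[0,0,0],[0,0,0],0],[[0,0,0],[0,0,0],0],[[0,0,-10],[0,0,0],0],[[0,0,-20],[0,0,0],0],[[0,0,-30],[0,0,0],-0.5],[[0,0,-30],[0,0,0],-1],[[0,0,-30],[0,0,0],-1],[[0,0,-30],[0,0,0],-1],[[0,-30,0],[0,0,0],-1],[[0,-50,0],[0,0,0],-1],[[0,-50,0],[0,0,0],-1],[[0,-50,0],[0,0,0],-1],[[0,-50,0],[0,0,0],-1],[[0,-50,0],[0,0,0],-1],[[0,0,0],[0,0,0],-1],[[0,0,0],[0,0,0],-1]]'
python3 - <<'E'
from h import *
t=vision.get_image("top");s=vision.get_image("scene");cv2.imwrite("pics/t9.png",t);cv2.imwrite("pics/s9.png",s)
t0=cv2.imread("pics/raw_top.png");s0=cv2.imread("pics/raw_scene.png")
ct,cs=cam("top"),cam("scene")
rg={"orange":([3,170,90],[13,255,255]),"yellow":([20,130,60],[32,255,255]),"blue":([105,130,40],[125,255,255]),"green":([50,130,30],[80,255,255])}
box={"scene":(180,60,370,360),"top":(110,140,420,260)}
for k,(lo,hi) in rg.items():
    for n,im in(("top",t),("scene",s)): print(k,n,[(b[0],b[1][4]) for b in blobs(im,lo,hi,12,box[n])])
P={"stir":(.626,.196),"yel":(.619,.063),"blue":(.611,-.078),"green":(.605,-.216)}
for k,(x,y) in P.items(): print(k,"cup pred scene",proj(cs,(x,y,.11)).round(1),"top",proj(ct,(x,y,.11)).round(1),"tab scene",proj(cs,(x,y,.277)).round(1))
# neighbour shift: template match of tab patches start->now
for i,(x,y) in enumerate([(.602,-.286),(.609,-.148),(.615,-.01),(.62,.129),(.627,.265)]):
  for n,a,b,c in(("top",t0,t,ct),("scene",s0,s,cs)):
    for z in (.285,.1):
      u,v=proj(c,(x,y,z)).round().astype(int); r,q=7,13
      if v-q<0 or u-q<0: continue
      m=cv2.matchTemplate(b[v-q:v+q+1,u-q:u+q+1],a[v-r:v+r+1,u-r:u+r+1],cv2.TM_CCOEFF_NORMED)
      _,mx,_,l=cv2.minMaxLoc(m); print(i,n,z,(l[0]-6,l[1]-6),round(mx,2),end='; ')
  print()
E
```

```text
clock: 53.58
position: [0.3259, -0.216, 0.4151]
ee_rot: [0.001, 0.707, 0.707, 0.0]
contact_force: [-0.3, -0.4, -0.4]
width: 0.0856
gripper_force: 0.0
orange top [([169.4, 152.6], 31)]
orange scene [([225.5, 246.3], 93), ([224.9, 275.8], 12)]
yellow top [([214.0, 168.4], 27), ([224.1, 168.6], 89)]
yellow scene [([215.5, 234.3], 120), ([227.9, 233.5], 23)]
blue top [([258.6, 168.3], 26), ([268.8, 171.6], 13), ([379.2, 200.9], 60)]
blue scene [([223.3, 75.4], 55), ([208.6, 190.9], 91)]
green top [([303.8, 171.0], 35)]
green scene [([201.6, 150.7], 38)]
stir cup pred scene [228.  278.4] top [179.3 165.1] tab scene [224.9 246.7]
yel cup pred scene [220.2 231.6] top [220.1 167.9] tab scene [216.4 195.6]
blue cup pred scene [213.1 187.3] top [263.4 171.1] tab scene [208.8 148.6]
green cup pred scene [206.5 149.1] top [305.6 173.7] tab scene [201.8 108.8]
0 top 0.285 (0, 0) 1.0; 0 top 0.1 (0, 0) 1.0; 0 scene 0.285 (0, 0) 1.0; 0 scene 0.1 (0, -1) 0.87; 
1 top 0.285 (0, 0) 1.0; 1 top 0.1 (0, 0) 0.92; 1 scene 0.285 (0, 0) 0.81; 1 scene 0.1 (0, 0) 0.97; 
2 top 0.285 (0, 0) 1.0; 2 top 0.1 (0, 0) 1.0; 2 scene 0.285 (0, 0) 0.99; 2 scene 0.1 (0, 1) 0.66; 
3 top 0.285 (0, 0) 1.0; 3 top 0.1 (0, 0) 1.0; 3 scene 0.285 (0, 0) 0.85; 3 scene 0.1 (-6, -4) 0.38; 
4 top 0.285 (0, 0) 1.0; 4 top 0.1 (0, 0) 1.0; 4 scene 0.285 (0, 0) 0.94; 4 scene 0.1 (0, 0) 1.0;
```

All four tools hang where predicted. The neighbours' tabs and the bottle cap haven't moved. Let things settle, then hand in.

```bash
python3 -m handwheel '[[[0,0,0],[0,0,0],-1],[[0,0,0],[0,0,0],-1],[[0,0,0],[0,0,0],-1],[[0,0,0],[0,0,0],-1],[[0,0,0],[0,0,0],-1],[[0,0,0],[0,0,0],-1],[[0,0,0],[0,0,0],-1],[[0,0,0],[0,0,0],-1],[[0,0,0],[0,0,0],-1],[[0,0,0],[0,0,0],-1],[[0,0,0],[0,0,0],-1],[[0,0,0],[0,0,0],-1],[[0,0,0],[0,0,0],-1],[[0,0,0],[0,0,0],-1],[[0,0,0],[0,0,0],-1],[[0,0,0],[0,0,0],-1]]'
python3 -c "
from rig import manip
print(manip.sign_off())"
```

```text
clock: 55.68
position: [0.3254, -0.2158, 0.4143]
ee_rot: [-0.0, 0.707, 0.707, 0.0]
contact_force: [0.1, -0.1, -0.1]
width: 0.0849
gripper_force: 0.0
the job is handed in; nothing more can be done
None
```

The balls got two anticlockwise turns and stayed in the tub, the stirrer and all three ladles (yellow, blue, green) hang in their own gaps, the neighbours' tabs and the bottle show no shift in the last pictures, and the job is handed in; sign-off returned no verdict.

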